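# Latch the loaded carrier in the gauging dock

## Task

Two black parts carriers with orange grips stand on the bench. Slide the one that holds the two steel sleeves into the open mouth of the aluminium dock, sleeves on the side away from the red catch, so that its front edge lifts the catch, and push it fully home until the catch drops behind it; then let go. Leave the empty carrier where it is, and lift the catch with nothing but the carrier.

Things in the scene. Friction and masses are not known exactly. Their poses are not given: they have to be found in the camera images.
- loaded_grip (a point): Centre of the orange grip (14 mm thick in x, 36 wide in y, top 66 above the bench) of the loaded carrier; 48 mm above the bench. Pinch it across the 14 mm, fingers before and behind. Black plate 80 (x) x 120 (y) x 18 mm centred under it, 0.43 kg; two sleeves, 25 mm across, fixed at x +-22, y -34, tops at 68. x points to its front, the 120 mm edge that enters first; y left, z up.
- dock_home (a point): Where loaded_grip is when fully home at the end stop; same axes, x into the dock. Fixed, no floor: the carrier slides in on the bench along +x. Rails 22 mm high, 138 apart (9 play a side), from x -105; mouth flares 20 wider a side to x -144; a carrier outside it is at x -185 or less. Lips over its ends bar entry from above. Catch bracket, left rail, x -97, 42 high, its pin reaching to y +31.
- catch (a joint): Red gravity catch in rad: 0 hanging down (closed), more as its end is lifted (to 0.9). 18 mm wide at y +35 to +53 of the dock; pivot at x -97, 34 mm above the bench, sloping down to 3 mm above it at x -50. 50 g, no spring. A carrier's front edge pushed under it lifts it to about 0.3; it drops behind the carrier within the last 4 mm before home.
- empty_grip (a point): Centre of the orange grip of the empty carrier, 48 mm above the bench: the same carrier without sleeves, with two dark round pockets instead. A bystander, to be left alone.

How it is judged (in metres and radians):
On the way:
1. the loaded carrier, part-way into the dock, lifts the catch with its edge (value of joint catch above 0.2 rad and x of loaded_grip in the frame of dock_home between -0.12 and 0 m and y of loaded_grip in the frame of dock_home between -0.015 and 0.015 m), for 0.1 s.
At the end, for the whole second after the job is handed in: The loaded carrier lies flat in the dock, its grip within 20 mm of the home point and at most 12 mm short of it and in line with the dock to 15 degrees; the catch has dropped behind it (below 0.08 rad); the empty carrier is within 30 mm of where it stood; everything is released (value of joint catch below 0.08 rad and x of loaded_grip in the frame of dock_home between -0.012 and 0.01 m and distance between loaded_grip and dock_home below 0.02 m and angle between the x axis of loaded_grip and the x axis of dock_home, either way round below 0.26 rad and distance of loaded_grip from where it was at the start of the episode above 0.1 m and distance of empty_grip from where it was at the start of the episode below 0.03 m); the robot touches nothing.
It fails at once if the catch is lifted by something other than the loaded carrier (value of joint catch above 0.15 rad and (x of loaded_grip in the frame of dock_home below -0.15 m or y of loaded_grip in the frame of dock_home above 0.04 m or y of loaded_grip in the frame of dock_home below -0.04 m)).
It fails at once if the empty carrier is moved away (distance of empty_grip from where it was at the start of the episode above 0.05 m).
It also fails if it takes over 48 s, if anything falls off the work surface, if the arm or the gripper's body presses on something with over 40 N, if the wrist force passes 120 N, or if a joint passes its speed limit or range.

## Robot

A 6-joint arm with a two-finger parallel gripper is mounted at the origin on a cart in front of the work surface, level with it; the furniture and walls round the work are solid. World frame = base frame: x ahead of the robot, y to its left, z up, the work surface at z = 0. Lengths are in m, angles in degrees, forces in N, time in s.
With the tool pointing down it reaches from about 0.375 to 0.9 m from the base axis. Payload 3.1 kg.
Tool frame: the origin (TCP) lies on the front face of the gripper's body, between the roots of the fingers; the fingertips stand 70 mm ahead of it and the grasp point (between the pads) lies env.grasp_offset ahead of it (env.grasp_offset is the distance from the TCP to the grasp point, in m); z points along the fingers, y is the direction in which the jaws open and shut (so a half turn about z gives the same grasp; the last joint's range is limited). The gripper opens to 87 mm and grips with 3 to 60 N. Pads are 19 mm wide; open, the fingers measure 117 mm over their backs; the gripper's body (75 mm by 190 mm) begins 51 mm behind the grasp point.
Start: joints at [-78.123, 30.224, 82.088, -0, 67.689, -10.227], TCP at [0.235, -0.579, 0.292] pointing down, gripper open.
Joint ranges: [-176.69, 176.69], [-43.24, 126.21], [12.49, 139.97], [-82, 262], [0, 151.66], [-163.58, 163.58]. Speed limits (degrees/s): [159.86, 159.86, 180, 180, 180, 180].

## Interface

Orientations are given as a 3x3 rotation matrix whose columns are the frame's x, y, z axes.
In Python, from station import env, eyes gives the robot as it stands.
- The arm moves only by the shell command python3 -m handwheel 'ROWS' [FORCE]. ROWS is JSON, a list that holds one entry, the list of rows, each a list of 5 numbers: the shift along the tool's x, y, z in mm, then the turn about the tool's z in rad, then the opening, from 0 (shut) to 1 (fully open). In form: [[[tx, ty, tz, roll, claw], ...]]. A call has 1 to 8 rows; each row is the pose to reach, as a shift and turn from the pose commanded when the call began, along the tool's axes at that moment; what a row does not reach only later rows make up. A row lasts 1/10 s, in which the tool goes at most 50 mm and 8.59 degrees, less where a joint would pass 70% of its speed; a pose out of reach is approached as far as the arm can. A call with a gripper value outside its range is refused whole. The fingers move at their own pace and stop on an object; FORCE is the grip in N (left out, the last holds). Time passes only in rows, so rows that repeat a pose let the fingers close. It gives the time, the measured TCP pose, the force and the opening at its end, in the units of the state.
- env.read_state(): the state, without advancing time (a new reading comes with each control period).
- eyes.capture(name): name is "scene" or "side" or "wrist"; returns a dict with "frame" (420x560x3 uint8, red, green, blue), "intrinsics" (3x3 intrinsics, pixels), "extrinsics" (4x4, takes a point from camera to world coordinates). Camera axes: x right, y down, z forward; pixel columns grow to the right and rows downward; lengths in m; the calibration is good to about 2 mm. The wrist camera is an equidistant fisheye: a pixel r from the principal point sees the ray r / f radians off the axis. A picture is of the moment at which its call begins. There is no depth.
- env.sign_off(): hands the job in, once; it reports no verdict.
The state is a dict: "t": time; "q": joint angles; "joint_vel": joint speeds; "effort": joint torques, N m; "tcp_pos": TCP position; "orientation": TCP orientation; "ft_force": force on the tool from outside, world axes, zero at the start; "moment": the same for the moment, N m; "width": finger opening in m.
Only numpy, scipy, OpenCV 4.12 (cv2) and the standard library are available. Lean on these libraries where they do the work, as an engineer would, in place of code of your own. Each camera call takes 0.05 s, during which the arm holds its last target. There are 200 camera calls.

## Working session

There is one attempt and no reset: what is moved stays moved. The work goes in short steps, Python scripts to look and compute and a shell command to move; the robot and the scene stay as the last step left them, time stands still between calls to the robot, and variables do not carry over. Pictures are saved under pics/ and viewed, about 8 in all and at most 12, crops included, and the job is handed in when it is done.

```bash
ls; mkdir -p pics; python3 - <<'E'
from station import env, eyes
import cv2, numpy as np, json
s=env.read_state(); print(s['t'],s['tcp_pos'],np.round(s['orientation'],3).tolist(),s['width'],env.grasp_offset)
ims=[]
for n in ["scene","side","wrist"]:
    c=eyes.capture(n); cv2.imwrite(f'pics/{n}0.png',cv2.cvtColor(c['frame'],cv2.COLOR_RGB2BGR))
    np.savez(f'pics/{n}0.npz',**{k:c[k] for k in('intrinsics','extrinsics')})
    print(n,np.round(c['intrinsics'],1).tolist(),np.round(c['extrinsics'],3).tolist())
E
```

```text
pics
0.0 [ 0.23509365 -0.57847948  0.29128968] [[0.926, 0.376, -0.0], [0.376, -0.926, 0.002], [0.0, -0.002, -1.0]] 0.08698208138719016 0.051
scene [[469.6, 0.0, 288.1], [0.0, 469.6, 213.8], [0.0, 0.0, 1.0]] [[-0.906, -0.243, 0.346, 0.177], [-0.423, 0.487, -0.764, 0.688], [0.017, -0.839, -0.544, 0.637], [0.0, 0.0, 0.0, 1.0]]
side [[476.5, 0.0, 279.6], [0.0, 476.5, 207.1], [0.0, 0.0, 1.0]] [[-0.987, -0.139, 0.085, 0.412], [-0.163, 0.805, -0.57, 0.585], [0.011, -0.577, -0.817, 1.007], [0.0, 0.0, 0.0, 1.0]]
wrist [[325.2, 0.0, 282.2], [0.0, 325.2, 211.1], [0.0, 0.0, 1.0]] [[0.377, -0.898, -0.224, 0.295], [-0.926, -0.367, -0.09, -0.554], [-0.001, 0.242, -0.97, 0.384], [0.0, 0.0, 0.0, 1.0]]
```

View pics/scene0.png

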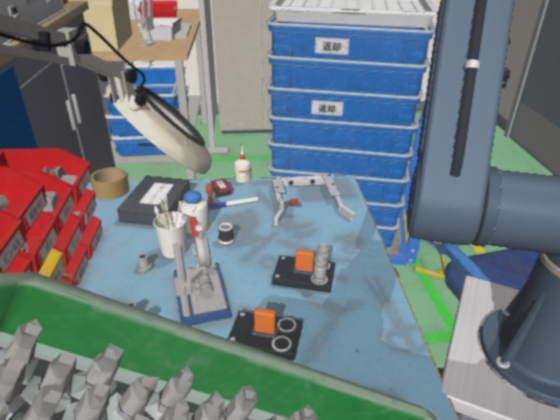

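View pics/side0.png

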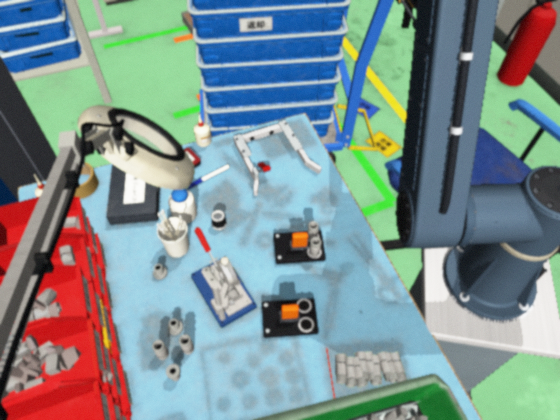

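The scene view shows the loaded carrier at about (305,272), the empty one at (265,335) and the dock at (310,195). The side view has them at (300,245), (290,315) and (275,155). I'll enlarge both with a grid.

```bash
python3 - <<'E'
import cv2, numpy as np
out=np.zeros((600,800,3),np.uint8)
def crop(f,x0,y0,w,h):
    im=cv2.imread(f)[y0:y0+h,x0:x0+w]; im=cv2.resize(im,None,fx=4,fy=4,interpolation=cv2.INTER_CUBIC)
    for v in range(-(-x0//10)*10,x0+w,10):
        cv2.line(im,((v-x0)*4,0),((v-x0)*4,6),(0,0,255),1)
        if v%20==0: cv2.putText(im,str(v),((v-x0)*4-10,16),0,.35,(0,0,255),1)
    for v in range(-(-y0//10)*10,y0+h,10):
        cv2.line(im,(0,(v-y0)*4),(6,(v-y0)*4),(0,0,255),1)
        if v%20==0: cv2.putText(im,str(v),(8,(v-y0)*4+4),0,.35,(0,0,255),1)
    return im
out[:,:420]=crop('pics/side0.png',228,115,105,150)
out[:,420:]=crop('pics/scene0.png',265,160,95,150)
cv2.imwrite('pics/zoom0.png',out)
E
```

```text
(no output)
```

View pics/zoom0.png

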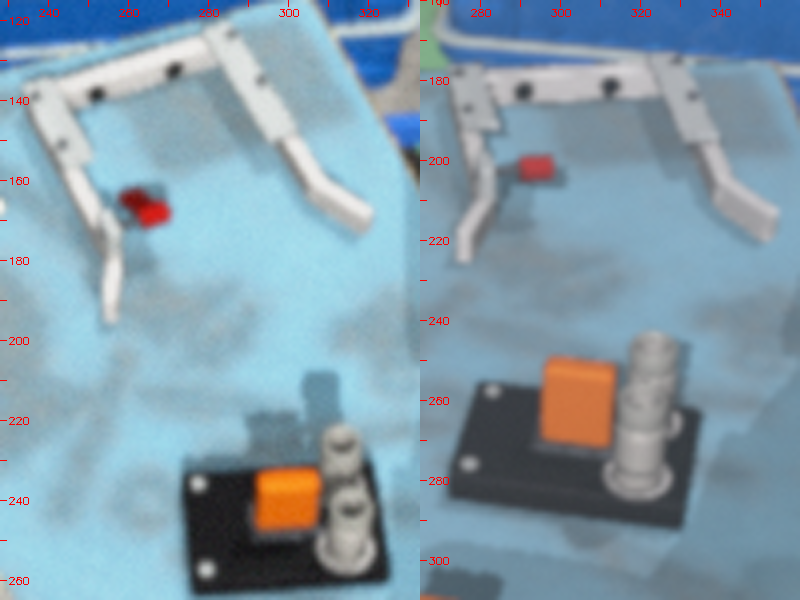

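The zoom shows the dock opening towards the robot's left (+y), with the red catch on the image left. The loaded carrier already points its front at the dock, with its sleeves on the far side from the catch. Now I'll fit both poses from these pixels.

```bash
cat > h.py <<'E'
import numpy as np, cv2
from scipy.optimize import least_squares
def cal(n): d=np.load(f'pics/{n}.npz'); return d['intrinsics'],d['extrinsics']
def proj(P,K,E,fish=False):
    p=(np.atleast_2d(P)-E[:3,3])@E[:3,:3]
    if fish:
        r=np.hypot(p[:,0],p[:,1]); th=np.arctan2(r,p[:,2]); q=p[:,:2]*(th/np.maximum(r,1e-9))[:,None]
    else: q=p[:,:2]/p[:,2:]
    return q*[K[0,0],K[1,1]]+K[:2,2]
def place(L,v):  # v = x,y,yaw
    L=np.atleast_2d(np.array(L,float)); c,s=np.cos(v[2]),np.sin(v[2])
    return np.c_[v[0]+c*L[:,0]-s*L[:,1], v[1]+s*L[:,0]+c*L[:,1], L[:,2]]
def fit(obs,v0):  # obs: list of (K,E,fish,local mm pts, pix)
    f=lambda v: np.concatenate([(proj(place(np.array(L)/1e3,v),K,E,fi)-np.array(p)).ravel() for K,E,fi,L,p in obs])
    r=least_squares(f,v0,loss='soft_l1',f_scale=1.0); return r.x,f(r.x).reshape(-1,2)
E
python3 - <<'E'
from h import *
S=lambda p:np.array(p)/4+[228,115]; C=lambda p:(np.array(p)-[420,0])/4+[265,160]
ks,kc=cal('side0'),cal('scene0')
carL=[(7,18,66),(7,-18,66),(-7,18,66),(-7,-18,66),(-22,-34,68),(22,-34,68),(-40,60,0),(-40,-60,0),(40,60,18)]
v,r=fit([(*ks,0,carL,S([(258,470),(318,468),(257,492),(320,487),(350,495),(340,435),(193,595),(389,578),(184,466)])),
 (*kc,0,[carL[i] for i in(0,1,6,7,8,5)],C([(548,357),(615,363),(450,497),(683,529),(478,383),(656,340)]))],[.4,.1,-1.5])
print('carrier',v,np.degrees(v[2]));print(np.round(r,1).tolist())
dL=[(-105,69,22),(-105,-69,22),(-144,-89,22),(-144,-89,0),(40,69,22)]
v,r=fit([(*ks,0,[(-105,-69,0),(-144,-89,0),(-105,69,22)],S([(308,203),(358,235),(117,218)])),
 (*kc,0,[(-105,-69,0),(-144,-89,0),(-105,69,22)],C([(715,208),(765,242),(490,165)]))],[.4,-.15,-1.5])
print('dock',v,np.degrees(v[2]));print(np.round(r,1).tolist())
E=None
for nm,k,off in(('side',ks,(228,115)),('scene',kc,(265,160))):
  print(nm,np.round((proj(place(np.array([(-97,35,34),(-97,53,34),(-50,35,3),(-50,53,3),(40,0,0),(-144,89,0)])/1e3,v),*k)-off)*4+([420,0] if nm=='scene' else [0,0])).tolist())
E
```

```text
carrier [ 0.45135143 -0.00579347 -1.30568816] -74.81042091918363
[[-0.7, -0.8], [-0.4, -1.5], [0.3, -1.2], [-0.1, -1.2], [0.3, 1.3], [0.0, 0.3], [-0.5, 0.8], [0.2, 0.8], [-1.4, 0.7], [0.2, -1.1], [1.2, -0.5], [-0.4, 1.5], [0.8, 1.2], [0.0, -1.1], [-0.2, 0.9]]
dock [ 0.57710448 -0.338276   -1.13506157] -65.03423762960549
[[0.4, -1.1], [-0.8, 0.0], [-0.6, 0.0], [0.7, 0.1], [-2.2, 0.3], [2.2, 2.6]]
side [[161.0, 188.0], [134.0, 193.0], [144.0, 167.0], [119.0, 172.0], [159.0, 70.0], [101.0, 289.0]]
scene [[554.0, 153.0], [525.0, 153.0], [551.0, 157.0], [524.0, 156.0], [599.0, 94.0], [465.0, 239.0]]
```

```bash
python3 -m handwheel '[[[45,-26,0,0,1],[90,-52,0,0,1],[135,-78,0,0,1],[180,-104,0,0,1],[225,-130,0,0,1],[270,-156,0,0,1],[315,-182,0,0,1],[355,-206,0,0.1,1]]]'
python3 - <<'E'
from station import env, eyes
from h import *
c=eyes.capture('wrist'); cv2.imwrite('pics/w1.png',cv2.cvtColor(cv2.resize(c['frame'],(800,600),interpolation=cv2.INTER_CUBIC),cv2.COLOR_RGB2BGR))
np.savez('pics/w1.npz',**{k:c[k] for k in('intrinsics','extrinsics')})
def ray(k,p): K,E=k; d=E[:3,:3]@np.linalg.inv(K)@[*p,1]; return E[:3,3],d/np.linalg.norm(d)
a,d=ray(cal('scene0'),(205,165)); b,e=ray(cal('side0'),(188,180))
t=np.linalg.lstsq(np.c_[d,-e],b-a,rcond=None)[0]; print('lamp',a+d*t[0],b+e*t[1])
E
```

```text
t: 0.95
tcp_pos: [0.4812, -0.2611, 0.2921]
orientation: [[0.96, 0.279, -0.0], [0.279, -0.96, 0.0], [-0.0, -0.0, -1.0]]
ft_force: [0.8, -0.6, 1.0]
width: 0.0866
lamp [ 0.69817625 -0.03758982  0.18635696] [ 0.70842705 -0.02815366  0.18302324]
```

View pics/w1.png

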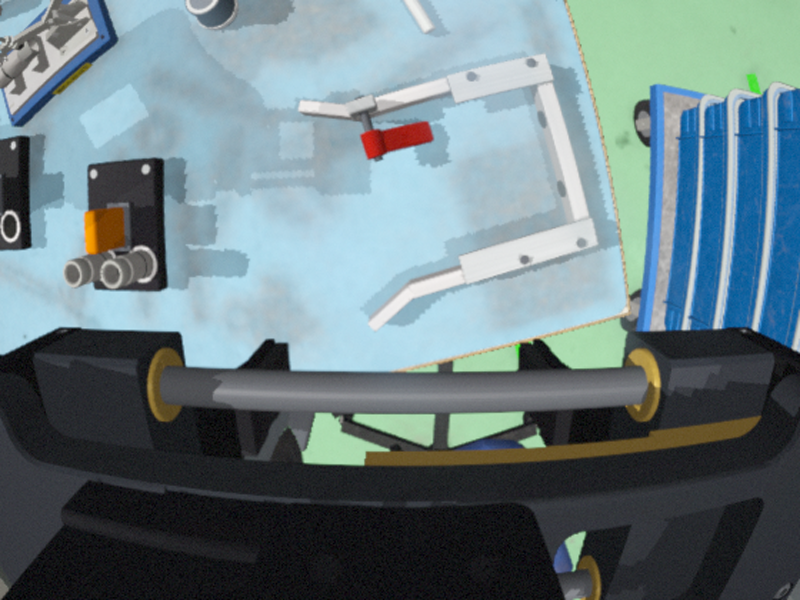

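The wrist view shows the whole dock: right flare tip near (370,322), kink (408,287), left flare tip (300,113), catch pivot (373,150) and catch end (433,132). The loaded carrier is at (127,225). I'll refine both poses with this view.

```bash
cat > f1.py <<'E'
from h import *
S=lambda p:np.array(p)/4+[228,115]; C=lambda p:(np.array(p)-[420,0])/4+[265,160]; W=lambda p:np.array(p)*.7
ks,kc,kw=cal('side0'),cal('scene0'),cal('w1')
carL=[(7,18,66),(7,-18,66),(-7,18,66),(-7,-18,66),(-22,-34,68),(22,-34,68),(-40,60,0),(-40,-60,0),(40,60,18)]
oc=[(*ks,0,carL,S([(258,470),(318,468),(257,492),(320,487),(350,495),(340,435),(193,595),(389,578),(184,466)])),
 (*kc,0,[carL[i] for i in(0,1,6,7,8,5)],C([(548,357),(615,363),(450,497),(683,529),(478,383),(656,340)]))]
ocw=[(*kw,1,[(40,60,0),(40,-60,0),(-40,60,18),(22,-34,68),(-22,-34,68),(-7,18,66),(-7,-18,66)],W([(164,158),(164,291),(89,164),(118,272),(77,270),(85,213),(87,254)]))]
od=[(*ks,0,[(-105,-69,0),(-144,-89,0)],S([(308,203),(358,235)])),(*kc,0,[(-105,-69,0),(-144,-89,0)],C([(715,208),(765,242)]))]
odw=[(*kw,1,[(-105,-69,0),(-144,-89,0),(-144,89,0),(-50,53,3),(-50,35,3),(-97,31,34)],W([(408,287),(370,322),(300,113),(432,123),(434,142),(378,158)]))]
if __name__=='__main__':
    for n,a,v0 in(('car w',ocw,[.45,0,-1.3]),('car all',oc+ocw,[.45,0,-1.3]),('dock w',odw,[.57,-.33,-1.1]),('dock all',od+odw,[.57,-.33,-1.1])):
        v,r=fit(a,v0); print(n,v.round(4),np.degrees(v[2]).round(1),np.round(r,1).tolist())
    print('stop line',(proj(place(np.array([(40,50,0),(40,0,0),(40,-50,0),(-50,-69,0),(20,-69,0)])/1e3,v),*kw,True)/.7).round().tolist())
E
python3 f1.py
```

```text
car w [ 0.452  -0.0076 -1.3206] -75.7 [[3.0, -0.4], [5.8, -1.8], [-0.4, -0.2], [-2.7, 1.8], [-1.7, 2.9], [-0.2, -1.4], [0.2, 0.5]]
car all [ 0.4517 -0.0068 -1.3135] -75.3 [[-0.7, -1.2], [-0.4, -1.9], [0.2, -1.6], [-0.2, -1.5], [0.1, 1.0], [0.0, 0.1], [-0.7, 0.2], [0.0, 0.6], [-1.3, 0.1], [0.3, -1.5], [1.3, -0.8], [-0.4, 1.0], [0.6, 1.0], [0.3, -1.5], [-0.1, 0.7], [2.2, -0.5], [5.5, -1.9], [-1.1, 0.1], [-3.1, 1.8], [-2.0, 3.1], [-0.8, -1.3], [-0.3, 0.6]]
dock w [ 0.585  -0.3175 -0.9914] -56.8 [[-0.9, -4.3], [0.1, -4.5], [4.4, 2.5], [-2.8, -0.7], [0.3, 0.5], [0.3, 2.6]]
dock all [ 0.5853 -0.3174 -0.9893] -56.7 [[0.3, 0.2], [0.6, -0.0], [0.2, 1.0], [-0.6, 0.6], [-0.7, -4.4], [0.3, -4.5], [4.3, 2.6], [-2.8, -0.8], [0.3, 0.4], [0.4, 2.5]]
stop line [[531.0, 100.0], [547.0, 156.0], [562.0, 212.0], [469.0, 262.0], [546.0, 240.0]]
```

```bash
python3 -m handwheel '[[[8,-45,0,0.027,1],[16,-90,0,0.027,1],[24,-135,0,0.027,1],[32,-180,10,0.027,1],[38,-225,45,0.027,1],[43,-252,85,0.027,1],[43,-252,122,0.027,1],[43,-252,122,0.027,1]]]'
python3 - <<'E'
from station import env, eyes
from h import *
out=[]
for n in('side','wrist','scene'):
    c=eyes.capture(n); cv2.imwrite(f'pics/{n}2.png',c['frame'][...,::-1]); np.savez(f'pics/{n}2.npz',**{k:c[k] for k in('intrinsics','extrinsics')})
    out.append(c['frame'][...,::-1])
s=env.read_state(); print(s['tcp_pos'])
a=cv2.resize(out[0][190:290,230:370],None,fx=3,fy=3,interpolation=2); b=cv2.resize(out[2][210:310,210:330],None,fx=3,fy=3,interpolation=2)
o=np.zeros((600,800,3),np.uint8); o[:300,:420]=a; o[300:,:360]=b; w=out[1][100:400,80:460]; o[:300,420:]=w[:,:380]
cv2.imwrite('pics/c2.png',o)
E
```

```text
t: 1.8
tcp_pos: [0.4471, -0.0073, 0.166]
orientation: [[0.966, 0.258, -0.012], [0.258, -0.966, 0.003], [-0.011, -0.006, -1.0]]
ft_force: [0.1, 0.2, 0.2]
width: 0.0868
[ 0.45159343 -0.0098002   0.17128829]
```

View pics/c2.png

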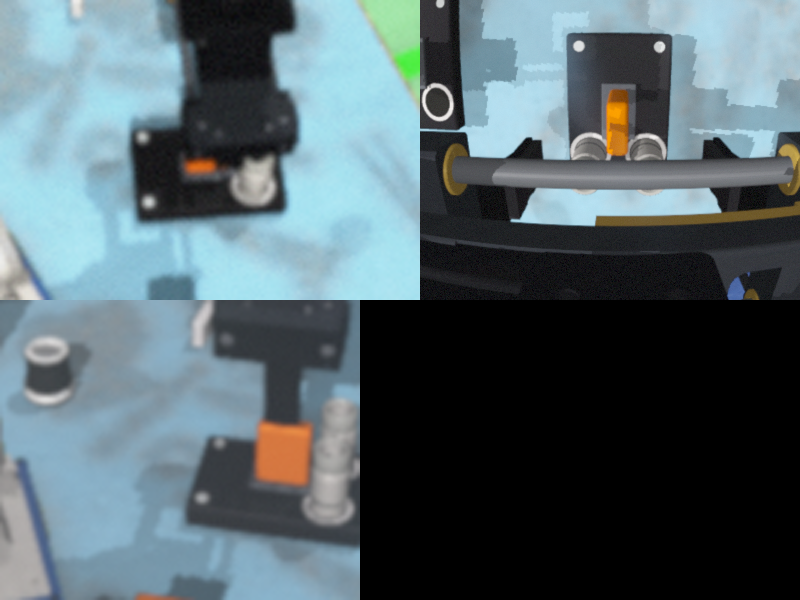

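The wrist crop shows the carrier square to the jaws: plate corners at (568,34) and (671,35), grip at column 618. The image centre is at column 622. I'll do a quick fit of the offset, then descend.

```bash
python3 - <<'E'
from h import *
k=cal('wrist2'); o=np.array([-340,100])
v,r=fit([(*k,1,[(40,60,18),(-40,60,18),(22,-34,68),(-22,-34,68),(0,18,66)],np.array([(671,35),(568,34),(648,148),(588,148),(618,89)])+o)],[.45,0,-1.3])
print(v,np.degrees(v[2]),r.round(1).tolist())
from station import env
s=env.read_state();print(s['tcp_pos'],s['orientation'].round(3).tolist() if hasattr(s['orientation'],'round') else s['orientation'])
R=np.array(s['orientation']);print('delta tool mm',1e3*R.T@(np.array([v[0],v[1],.099])-s['tcp_pos']))
E
```

```text
[ 0.45954225 -0.00195046 -1.32788979] -76.08248048808031 [[2.8, -11.7], [-1.8, -12.6], [2.6, 21.3], [-5.0, 20.0], [-0.0, -0.0]]
[ 0.45159343 -0.0098002   0.17128829] [[0.967, 0.256, 0.002], [0.256, -0.967, -0.001], [0.002, 0.001, -1.0]]
delta tool mm [ 9.56456648 -5.63957213 72.29877446]
```

```bash
python3 - <<'E'
from h import *
k=cal('wrist2'); o=np.array([-340,100])
v,r=fit([(*k,1,[(40,60,18),(-40,60,18)],np.array([(671,35),(568,34)])+o)],[.45,0,-1.3])
print(v,np.degrees(v[2]),r.round(1).tolist())
print((proj(place(np.array([(0,18,66),(0,18,18),(22,-34,68),(22,-34,18),(0,-18,66)])/1e3,v),*k,True)-o).round())
from station import env
s=env.read_state()
R=np.array(s['orientation']);print('delta tool mm',1e3*R.T@(np.array([v[0],v[1],.099])-s['tcp_pos']))
E
```

```text
[ 0.45069354 -0.00434742 -1.32030464] -75.64788345117769 [[2.1, 0.0], [-2.2, 0.0]]
[[618. 104.]
 [619.  89.]
 [651. 182.]
 [646. 154.]
 [617. 158.]]
delta tool mm [ 0.39713883 -5.58315405 72.28284383]
```

```bash
python3 -m handwheel '[[[0,-5,25,0.0,1],[0,-5,50,0,1],[0,-5,68,0,1],[0,-5,72,0,1],[0,-5,72,0,1],[0,-5,72,0,0.4]]]' 30 && python3 -m handwheel '[[[0,0,0,0,0],[0,0,0,0,0],[0,0,0,0,0],[0,0,0,0,0],[0,0,0,0,0]]]' 40
```

```text
t: 2.55
tcp_pos: [0.4504, -0.0049, 0.0998]
orientation: [[0.967, 0.255, 0.004], [0.255, -0.967, -0.001], [0.003, 0.002, -1.0]]
ft_force: [-0.3, -0.1, -0.1]
width: 0.0842
t: 3.05
tcp_pos: [0.4492, -0.0041, 0.0983]
orientation: [[0.967, 0.256, -0.0], [0.256, -0.967, 0.0], [-0.0, -0.0, -1.0]]
ft_force: [-0.8, 0.1, -0.2]
width: 0.0467
```

```bash
python3 -m handwheel '[[[0,0,0,0,0],[0,0,0,0,0],[0,0,0,0,0],[0,0,0,0,0],[0,0,0,0,0]]]' 40 && python3 -m handwheel '[[[0,0,-4,0,0],[-2,25,-4,-0.05,0],[-4,50,-4,-0.1,0],[-6,75,-4,-0.15,0],[-8,100,-4,-0.2,0],[-9,120,-4,-0.25,0],[-10,132,-4,-0.3,0],[-10,132,-4,-0.3,0]]]' 40
python3 - <<'E'
from station import env, eyes
from h import *
out=[]
for n in('wrist','side','scene'):
    c=eyes.capture(n); cv2.imwrite(f'pics/{n}3.png',c['frame'][...,::-1]); np.savez(f'pics/{n}3.npz',**{k:c[k] for k in('intrinsics','extrinsics')})
    out.append(c['frame'][...,::-1])
s=env.read_state(); print(s['tcp_pos'],s['width'],np.round(s['orientation'],3).tolist())
cv2.imwrite('pics/c3.png',cv2.resize(out[0][:300,80:480],(800,600),interpolation=2))
E
```

```text
t: 3.55
tcp_pos: [0.4493, -0.0042, 0.0982]
orientation: [[0.967, 0.256, 0.0], [0.256, -0.967, -0.0], [0.0, 0.0, -1.0]]
ft_force: [-0.1, -0.2, -0.6]
width: 0.0132
t: 4.35
tcp_pos: [0.474, -0.1361, 0.1021]
orientation: [[0.849, 0.528, 0.001], [0.528, -0.849, -0.001], [0.001, 0.001, -1.0]]
ft_force: [0.4, -0.3, -4.1]
width: 0.0139
[ 0.47233581 -0.13333689  0.10198643] 0.013563290163870765 [[0.848, 0.53, -0.002], [0.53, -0.848, 0.001], [-0.001, -0.002, -1.0]]
```

View pics/c3.png

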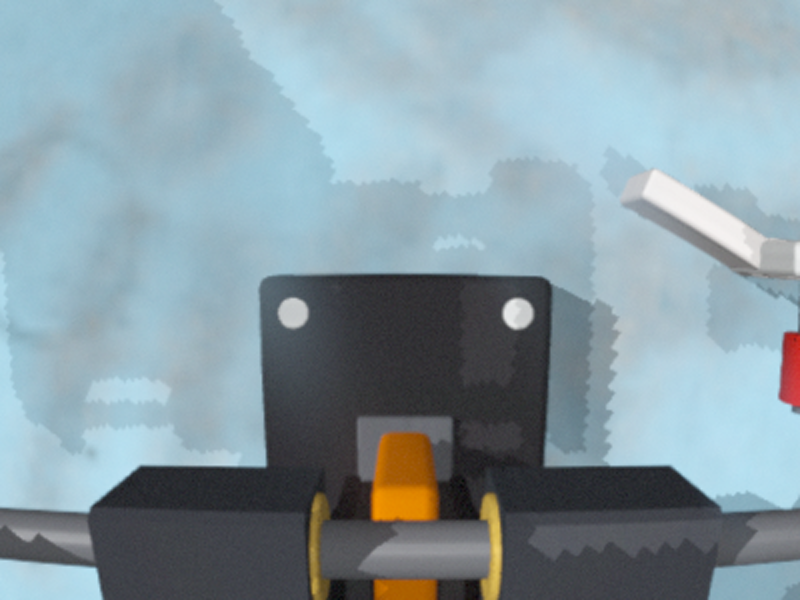

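Grip is holding (width 13.6 mm, about 4 N of weight). The plate is square to the tool, with its left edge at row 277. The left flare tip is at (625,190) and its kink at (765,270). I'll look at the dock side of the same picture.

```bash
python3 - <<'E'
import cv2,numpy as np
w=cv2.imread('pics/wrist3.png'); s=cv2.imread('pics/side3.png')
o=np.zeros((600,800,3),np.uint8)
o[:,:440]=cv2.resize(w[60:360,340:560],None,fx=2,fy=2,interpolation=2)
o[:,440:]=cv2.resize(s[110:260,235:325],None,fx=4,fy=4,interpolation=2)
cv2.imwrite('pics/c3b.png',o)
E
```

```text
(no output)
```

View pics/c3b.png

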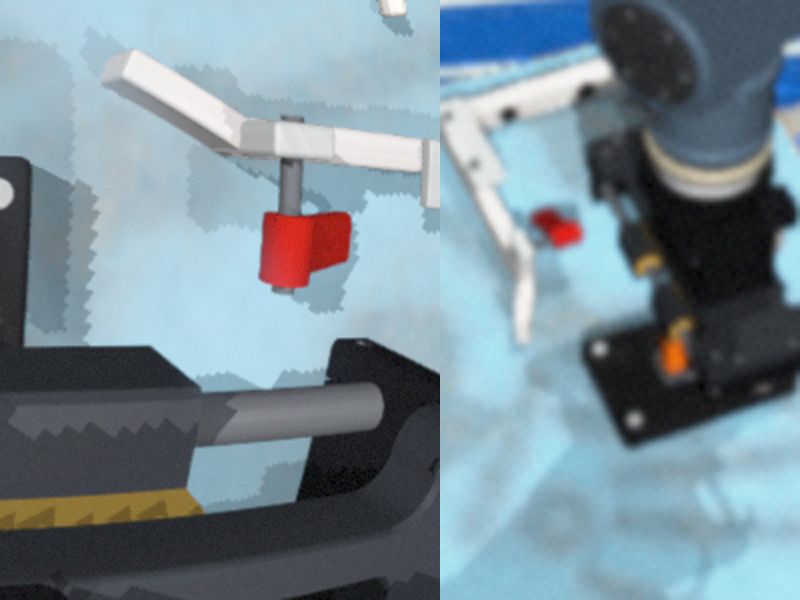

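The close wrist view shows, in crop pixels, the left flare tip (103,82), kink (238,157), pin tip (283,292) and catch end (350,213) to (350,262). I'll refit the dock and compute the carrier's position in its frame.

```bash
cat > f3.py <<'E'
from f1 import *
from station import env
k3=cal('wrist3'); X=lambda p:np.array(p)/2+[340,60]
o3=[(*k3,1,[(-144,89,0),(-105,69,0),(-97,31,34),(-97,53,34),(-50,53,3),(-50,35,3)],X([(103,82),(238,157),(285,292),(289,213),(350,213),(350,262)]))]
c3=[(*k3,1,[(40,60,18),(-40,60,18)],np.array([(551,276),(260,277)])/2+[80,0])]
s=env.read_state();R=np.array(s['orientation']);p=np.array(s['tcp_pos'])
ang=np.arctan2(R[1,1],R[0,1]); print('tool',p.round(4),np.degrees(ang).round(2))
for n,a in(('w3',o3),('w3+w1',o3+odw),('all',o3+odw+od)):
    v,r=fit(a,[.58,-.32,-1.]); print(n,v.round(4),np.degrees(v[2]).round(2),r.round(1).tolist())
    d=p[:2]-v[:2]; c,q=np.cos(v[2]),np.sin(v[2]); print('  grip in dock mm',1e3*np.array([c*d[0]+q*d[1],-q*d[0]+c*d[1]]),'yaw err deg',np.degrees(ang-v[2]))
# carrier pose from plate edge with lifted 4 mm
L=[(40,60,22),(-40,60,22)]; vv,r=fit([(*k3,1,L,c3[0][4])],[p[0],p[1],ang]); print('carrier seen',vv.round(4),np.degrees(vv[2]),r.round(1).tolist())
E
python3 f3.py
```

```text
tool [ 0.4723 -0.1333  0.102 ] -58.03
w3 [ 0.5852 -0.3189 -1.0114] -57.95 [[4.6, 0.4], [-9.4, -1.3], [0.4, -0.2], [2.3, 1.9], [-2.5, -0.4], [-5.0, -0.1]]
  grip in dock mm [-217.13893777    2.82046004] yaw err deg -0.07835643311686388
w3+w1 [ 0.5854 -0.3184 -1.0042] -57.54 [[3.2, 1.2], [-10.3, -1.0], [-0.3, 0.1], [1.4, 2.2], [-3.1, -0.6], [-5.5, -0.3], [-1.1, -5.3], [-0.4, -5.7], [5.7, 0.6], [-1.5, -1.5], [1.4, -0.2], [1.3, 1.2]]
  grip in dock mm [-216.88045366    3.91014842] yaw err deg -0.4904499644357813
all [ 0.5856 -0.3184 -1.002 ] -57.41 [[3.1, 1.5], [-10.4, -0.8], [-0.2, 0.3], [1.4, 2.4], [-3.1, -0.6], [-5.5, -0.3], [-0.8, -5.3], [-0.1, -5.7], [5.7, 0.8], [-1.5, -1.5], [1.5, -0.3], [1.4, 1.2], [-0.1, 0.2], [0.1, 0.2], [-0.2, 1.0], [-1.2, 0.6]]
  grip in dock mm [-216.97820038    4.2491707 ] yaw err deg -0.6144882407664864
carrier seen [ 0.4763 -0.1349 -1.0096] -57.84364290802722 [[1.8, 0.0], [-1.8, 0.0]]
```

```bash
python3 -m handwheel '[[[-2,6,4,-0.005,0],[-5,15,4,-0.01,0],[-5,30,4,-0.01,0],[-5,45,4,-0.01,0],[-5,60,4,-0.01,0],[-5,75,4,-0.01,0],[-5,85,4,-0.01,0],[-5,85,4,-0.01,0]]]' 40
python3 - <<'E'
from station import env, eyes
from h import *
out=[]
for n in('wrist','side'):
    c=eyes.capture(n); cv2.imwrite(f'pics/{n}4.png',c['frame'][...,::-1]); np.savez(f'pics/{n}4.npz',**{k:c[k] for k in('intrinsics','extrinsics')})
    out.append(c['frame'][...,::-1])
s=env.read_state(); print(s['tcp_pos'],s['width'],s['ft_force'])
o=np.zeros((600,800,3),np.uint8)
o[:400]=cv2.resize(out[0][90:290,160:560],None,fx=2,fy=2,interpolation=2)
o[400:,:400]=cv2.resize(out[1][120:220,230:430],None,fx=2,fy=2,interpolation=2)
cv2.imwrite('pics/c4.png',o)
E
```

```text
t: 5.3
tcp_pos: [0.5159, -0.2113, 0.0984]
orientation: [[0.843, 0.538, 0.003], [0.538, -0.843, -0.003], [0.001, 0.004, -1.0]]
ft_force: [0.6, -0.7, -2.1]
width: 0.0137
[ 0.51472956 -0.20970414  0.098251  ] 0.013608700473959616 [-0.21511579 -0.55363646 -1.77536096]
```

View pics/c4.png

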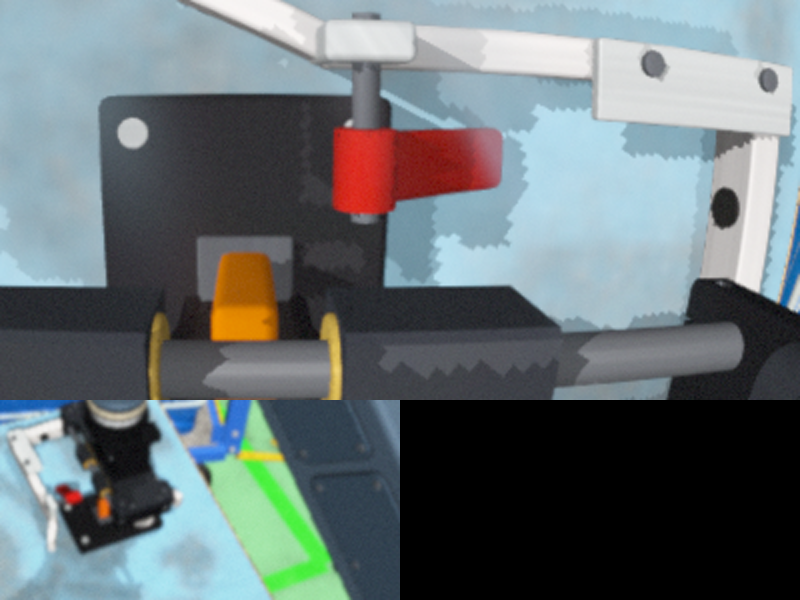

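The front edge is now past the pivot and about to meet the catch. The plate's left edge (row 97) sits about 9 mm inside the rail edge (row 63). I'll check yaw against the rail and end-stop edges.

```bash
python3 - <<'E'
from f1 import *
k=cal('wrist4'); X=lambda p:np.array(p)/2+[160,90]
L=[(-97,31,34),(-97,53,34),(-50,53,3),(-50,35,3),(40,45,0),(40,0,0)]
from station import env
s=env.read_state();R=np.array(s['orientation']);p=np.array(s['tcp_pos']);ang=np.arctan2(R[1,1],R[0,1])
# rail bottom & stop edges treated as lines: residual perpendicular to observed line
pts=[(-97,31,34),(-97,53,34),(-50,53,3),(-50,35,3)]; px=X([(366,222),(366,128),(500,130),(500,187)])
lines=[((712,140),(703,275),(40,40,0)),((712,140),(703,275),(40,0,0)),((430,65),(590,78),(-70,69,0)),((430,65),(590,78),(-20,69,0))]
def f(v):
    r=(proj(place(np.array(pts)/1e3,v),*k,True)-px).ravel().tolist()
    for a,b,l in lines:
        a,b=X(a),X(b);n=np.array([-(b-a)[1],(b-a)[0]])/np.linalg.norm(b-a); r.append((proj(place(np.array(l)/1e3,v),*k,True)[0]-a)@n)
    return np.array(r)
r=least_squares(f,[.585,-.318,-1.0],loss='soft_l1'); v=r.x
print(v.round(4),np.degrees(v[2]),f(v).round(1)); d=p[:2]-v[:2];c,q=np.cos(v[2]),np.sin(v[2])
print('tool in dock',1e3*np.array([c*d[0]+q*d[1],-q*d[0]+c*d[1]]),np.degrees(ang-v[2]))
vv,rr=fit([(*k,1,[(40,60,18),(-40,60,18)],X([(391,97),(99,98)]))],[p[0],p[1],ang]); d=vv[:2]-v[:2]
print('carrier in dock',1e3*np.array([c*d[0]+q*d[1],-q*d[0]+c*d[1]]),np.degrees(vv[2]-v[2]),rr.round(1).tolist())
E
```

```text
[ 0.588  -0.3177 -0.976 ] -55.91894484296601 [ 1.1 -0.8  1.4  2.2 -0.8 -2.2 -1.8 -1.6 -0.1  2.5  2.9  0.4]
tool in dock [-130.50000398   -0.17116627] -1.4914857552925953
carrier in dock [-128.19126967    2.26867853] -1.2544980309050027 [[1.5, 0.0], [-1.4, 0.0]]
```

```bash
python3 -m handwheel '[[[0,10,0,-0.02,0],[0,20,0,-0.02,0],[0,30,0,-0.02,0],[0,40,0,-0.02,0],[0,50,0,-0.02,0],[0,60,0,-0.02,0],[0,70,0,-0.02,0],[0,70,0,-0.02,0]]]' 40
python3 - <<'E'
from station import env, eyes
from h import *
out=[]
for n in('wrist','side'):
    c=eyes.capture(n); cv2.imwrite(f'pics/{n}5.png',c['frame'][...,::-1]); np.savez(f'pics/{n}5.npz',**{k:c[k] for k in('intrinsics','extrinsics')})
    out.append(c['frame'][...,::-1])
s=env.read_state(); print(s['tcp_pos'],s['width'],s['ft_force'])
cv2.imwrite('pics/c5.png',cv2.resize(out[0][90:290,160:560],None,fx=2,fy=2,interpolation=2))
E
```

```text
t: 6.2
tcp_pos: [0.5537, -0.2706, 0.0984]
orientation: [[0.832, 0.555, 0.004], [0.555, -0.832, -0.004], [0.001, 0.005, -1.0]]
ft_force: [0.4, -1.5, -3.0]
width: 0.0138
[ 0.55292106 -0.26944039  0.09834515] 0.01358337706818551 [ 0.91721766 -0.36907297 -2.10174779]
```

View pics/c5.png

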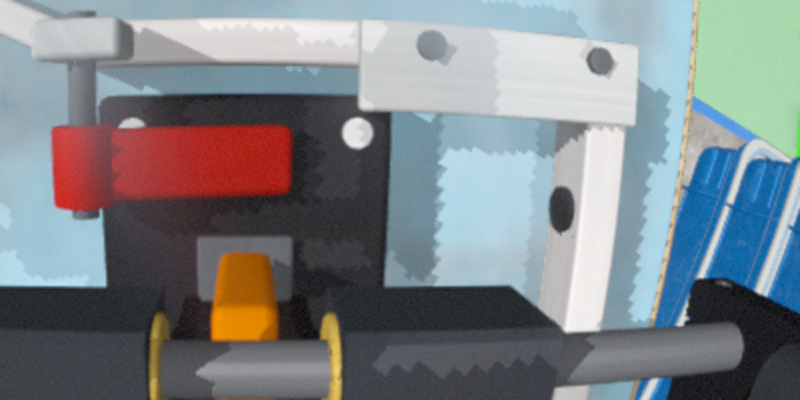

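The catch is riding on the plate, the rail is parallel to it, and the gap is still even. About 58 mm to go, so I'll push on and then finish slowly.

```bash
python3 -m handwheel '[[[0,10,1,0,0],[0,20,1,0,0],[0,30,1,0,0],[0,40,1,0,0],[0,46,1,0,0],[0,50,1,0,0],[0,50,1,0,0],[0,50,1,0,0]]]' 40; python3 -m handwheel '[[[0,1,0,0,0],[0,2,0,0,0],[0,3,0,0,0],[0,4,0,0,0],[0,4,0,0,0]]]'; python3 -m handwheel '[[[0,1,0,0,0],[0,2,0,0,0],[0,3,0,0,0],[0,3,0,0,0]]]'
python3 - <<'E'
from station import env, eyes
from h import *
c=eyes.capture('wrist'); cv2.imwrite('pics/wrist6.png',c['frame'][...,::-1]); np.savez('pics/wrist6.npz',**{k:c[k] for k in('intrinsics','extrinsics')})
s=env.read_state(); print(s['tcp_pos'],s['width'],s['ft_force'])
cv2.imwrite('pics/c6.png',cv2.resize(c['frame'][90:290,110:510,::-1],None,fx=2,fy=2,interpolation=2))
E
```

```text
t: 7.1
tcp_pos: [0.579, -0.3084, 0.0981]
orientation: [[0.832, 0.555, -0.002], [0.556, -0.832, 0.002], [-0.0, -0.003, -1.0]]
ft_force: [-1.5, 3.2, 5.2]
width: 0.0135
t: 7.6
tcp_pos: [0.5806, -0.3108, 0.0982]
orientation: [[0.831, 0.556, -0.003], [0.556, -0.831, 0.004], [-0.001, -0.005, -1.0]]
ft_force: [-4.1, 5.4, 7.6]
width: 0.014
t: 8.0
tcp_pos: [0.5823, -0.3133, 0.0982]
orientation: [[0.831, 0.556, -0.003], [0.556, -0.831, 0.004], [-0.001, -0.005, -1.0]]
ft_force: [-3.1, 5.2, 7.1]
width: 0.0137
[ 0.58233576 -0.31328612  0.09816566] 0.013918547095483517 [-3.98600176  5.98185136  7.46971623]
```

View pics/c6.png

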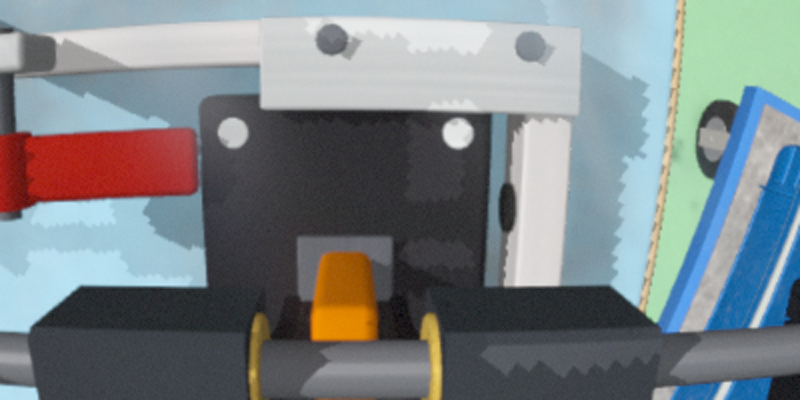

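The catch end (column 196) is already clear of the plate's rear edge (column 202). A few mm of gap to the end stop remains, and the force is only sliding friction, so I'll push to the stop.

```bash
for i in 1 2 3 4; do python3 -m handwheel '[[[0,1,0,0,0],[0,2,0,0,0],[0,2,0,0,0]]]' 40 | grep -E "tcp|force"; done
```

```text
tcp_pos: [0.5835, -0.315, 0.0982]
ft_force: [-3.1, 4.8, 7.1]
tcp_pos: [0.5847, -0.3167, 0.0981]
ft_force: [-3.8, 4.9, 6.1]
tcp_pos: [0.5858, -0.3184, 0.0982]
ft_force: [-3.7, 4.3, 7.3]
tcp_pos: [0.5864, -0.3192, 0.0982]
ft_force: [-4.7, 7.1, 8.4]
```

```bash
for i in 1 2 3; do python3 -m handwheel '[[[0,1,0,0,0],[0,2,0,0,0],[0,2,0,0,0]]]' 40 | grep -E "tcp|force"; done
```

```text
tcp_pos: [0.5867, -0.3194, 0.0983]
ft_force: [-6.5, 9.4, 12.3]
tcp_pos: [0.587, -0.3197, 0.0984]
ft_force: [-7.2, 12.9, 14.5]
tcp_pos: [0.5872, -0.32, 0.0985]
ft_force: [-8.9, 16.2, 18.1]
```

It's stalled at the stop and the force is climbing. Next: relax, open halfway, then rise.

```bash
python3 -m handwheel '[[[0,-5,-1,0,0],[0,-5,-1,0,0],[0,-5,-1,0,0.45],[0,-5,-1,0,0.45],[0,-5,-1,0,0.45],[0,-5,-1,0,0.45],[0,-5,-1,0,0.45],[0,-5,-1,0,0.45]]]' && python3 -m handwheel '[[[0,0,-10,0,0.45],[0,0,-30,0,0.45],[0,0,-60,0,0.45],[0,0,-95,0,0.45],[0,0,-130,0,0.45],[0,0,-160,0,0.45],[0,0,-190,0,0.45],[0,0,-190,0,0.45]]]'
python3 - <<'E'
from station import env, eyes
from h import *
o=np.zeros((600,800,3),np.uint8)
c=eyes.capture('wrist'); w=c['frame'][...,::-1]; cv2.imwrite('pics/wrist7.png',w); np.savez('pics/wrist7.npz',**{k:c[k] for k in('intrinsics','extrinsics')})
sd=eyes.capture('side')['frame'][...,::-1]
cv2.imwrite('pics/side7.png',sd)
o[:400]=cv2.resize(w[60:260,80:480],None,fx=2,fy=2,interpolation=2)
o[400:,:400]=sd[110:310,160:560]
cv2.imwrite('pics/c7.png',o); print(env.read_state()['ft_force'])
E
```

```text
t: 10.95
tcp_pos: [0.5887, -0.3234, 0.0983]
orientation: [[0.832, 0.555, 0.001], [0.555, -0.832, -0.001], [0.0, 0.001, -1.0]]
ft_force: [-0.8, 0.7, -0.0]
width: 0.0384
t: 11.75
tcp_pos: [0.5905, -0.3244, 0.2947]
orientation: [[0.832, 0.555, 0.009], [0.555, -0.832, -0.007], [0.004, 0.011, -1.0]]
ft_force: [0.3, 0.3, 0.7]
width: 0.0391
[-0.75649111  0.10228269 -0.3533256 ]
```

View pics/c7.png

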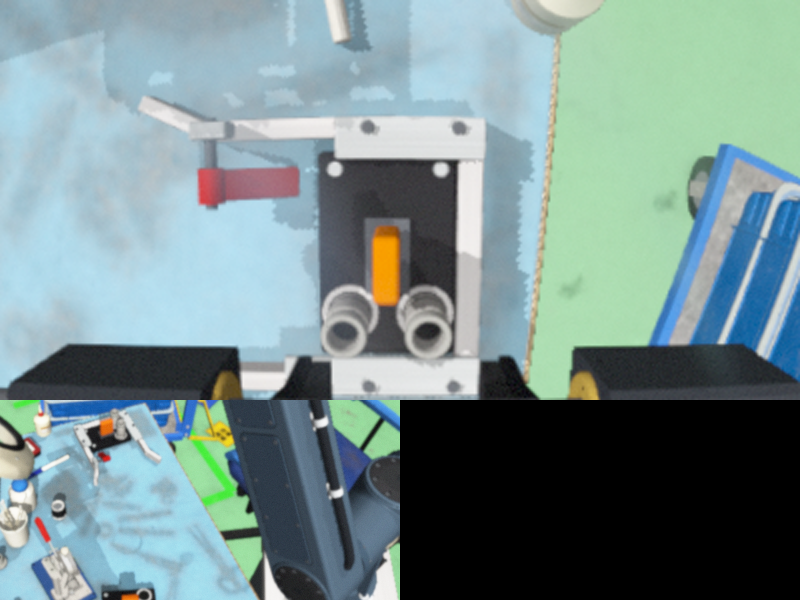

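The carrier sits against the end stop (edge at column 457). The catch lies down behind it, with its end at column 299 and the plate's rear edge at column 320. The empty carrier is in place and the gripper is clear, so I'll hand in.

```bash
python3 -c "
from station import env
print(env.sign_off())"
```

```text
the job is handed in; nothing more can be done
None
```

The loaded carrier is fully home in the dock, the catch has dropped behind it, and I handed the job in at about 12 s of the 48 s; no verdict was reported. I gripped the carrier by its orange grip, lined it up with the mouth and slid it in with the sleeves on the side away from the catch. Its front edge lifted the catch, and I pushed until it stalled at the end stop. The wrist read about 26 N at the stop. Then I opened the fingers and rose about 0.2 m clear.

- **Last picture:** the plate is against the end stop and parallel to the rails. The catch lies down behind the rear edge, with about 10 mm between them. The gripper touches nothing, and the wrist force is near zero. I checked the empty carrier only by eye in the side view, where it is partly in frame. The arm never came down near it.
- **Disagreements:** the camera estimates of the dock's heading spread from -65° in the first far view to -56° close by. Some image points were up to 10 px off in the fits. I used the close views, and the even gap to the left rail agreed with them. I did not measure the catch angle; I judged it from the pictures.

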